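Hold the creaser's sprung cover just under its balance point

TASK

The fitter is about to hook a new stay to the bench creaser's sprung cover. First put the two clamp knobs that stand on the closed cover into the wide low steel parts pot, then take the cover by its front bar and raise it clearly past its balance point (about 46 degrees open; go to between 53 and 65 degrees) without letting it spring fully open, and ease it back to just below the balance point, about 37 degrees open. Finish holding the cover still there in the gripper, do not let go, and leave the other things on the bench where they are.

Things in the scene. Friction and masses are not known exactly. Their poses are not given: they have to be found in the camera images.
- creaser: Bench creasing machine, cream painted steel, 240 deep x 280 wide x 110 mm high, fixed to the bench but placed differently each time. Origin on the bench under the machine, 95 mm behind the front edge of its body (at 0 yaw x points away from the robot); x points from the front (bar) to the rear (hinge), z up.
- cover (a joint): Opening angle of the creaser's flat cover, rad: 0 shut and level, growing as its front rises, stop at 1.45. Sprung: balances at about 0.80; below it falls shut (hold up with 3 N at the bar near shut, 1.2 N at 0.64), above it springs open (3 N at 1.1). Plate 165 mm front to rear, 270 wide, 6 thick, top face 116 mm above the bench when shut.
- cover_bar (a point): Middle of the round steel bar in front of the cover's front edge: 12 mm thick, 160 long, parallel to the hinge, on two arms 75 mm either side of its middle; 34 mm of air between bar and cover. Moves with the cover on a 210 mm radius about the hinge; shut, 113 mm above the bench, nothing under it. Pinched, it can turn between the fingers, so the hand need not tilt.
- cover_axis (a point): Middle of the cover's hinge axis, near the rear of the machine, 110 mm above the bench, 80 mm behind the machine's origin; axes as the machine's. The axis runs along its y.
- knob_a_mid (a point): Clamp knob, 45 mm tall, standing upside down on the cover: black round head 28 mm across and 14 mm high at the bottom, steel stud 10 mm thick and 31 mm long pointing up. Point half-way up, 22.5 mm above its underside; z along the stud. 35 to 70 g.
- knob_b_mid (a point): A second clamp knob like the first, also standing on the cover, on the machine's right half as seen from the robot (knob_a on the left half).
- pot_in (a point): Centre of the inner floor of the steel parts pot: wide, low, open round pot, 100 mm across at the rim, walls 4 mm, standing loose on the bench, left or right of the creaser. z up.
- pot_rim (a point): Centre of the pot's mouth, 70 mm above the bench.
- brush_can: Bystander: tall narrow open steel can, 68 mm across, 110 mm high, on the side of the creaser away from the pot. Origin under its centre. Not the pot.
- ink_jar: Bystander: closed black jar, 72 mm across, 75 mm high. Origin under its centre.
- spanner: Bystander: spanner lying flat, 140 mm long, between the robot and a front corner of the creaser.
- driver: Bystander: screwdriver lying flat, 140 mm long, between the robot and a front corner of the creaser.
- spacer: Bystander: aluminium bar 100 x 25 x 23 mm. Origin under its centre.
Things that resemble listed ones, but are neither listed nor needed, are in the scene too. Leave any red look-alike of the part that bears knob_b_mid alone.

How it is judged:
By the outcome, as a careful person would: the job done as asked, in the order asked, and still so for the second after the job is handed in, while the arm keeps its last pose, push and grip.
It also fails if it takes over 70 s, if anything falls off the work surface, if the arm or the gripper's body presses on something with over 40 N, if the wrist force passes 120 N, or if a joint passes its speed limit or range.

ROBOT

A 6-joint arm with a two-finger parallel gripper is mounted at the origin on the work surface. World frame = base frame: x ahead of the robot, y to its left, z up, the work surface at z = 0. Lengths are in mm, angles in rad, forces in N, time in s.
With the tool pointing down it reaches from about 275 to 850 mm from the base axis. Payload 5.2 kg.
Tool frame: the origin (TCP) lies at the very end of the fingers, on their centre line; the grasp point (between the pads) lies 19 mm behind it; z points along the fingers, y is the direction in which the jaws open and shut (so a half turn about z gives the same grasp; the last joint's range is limited). The gripper opens to 85 mm and grips with 20 to 120 N. Pads are 22 mm wide; open, the fingers measure 114 mm over their backs; the gripper's body (76 mm by 85 mm) begins 54 mm behind the grasp point. The pads swing forward as they close: fully open they stand 13 mm farther back than shut.
Start: joints at [-1.529, 0.259, 1.535, -0, 1.348, -0.203], TCP at [133.32, -533.602, 210.61] pointing down, gripper open.
Joint ranges: [-3.14, 3.14], [-0.91, 2.08], [0.19, 2.58], [-1.22, 4.36], [0.22, 2.71], [-3.12, 3.12]. Speed limits (rad/s): [2.57, 2.57, 3.14, 3.14, 3.14, 3.14].

INTERFACE

Orientations are given as [roll, pitch, yaw] about the fixed x, y, z axes, in that order (R = Rz(yaw) Ry(pitch) Rx(roll)).
In Python, from rig import * gives the robot as it stands. The module is installed in compiled form; this text tells all that it offers.
- The arm moves only by the shell command python3 -m pendant 'ROWS'. ROWS is JSON, a list of rows, each a list of 5 numbers: the shift along the world's x, y, z in mm, then the turn about the world's z in degrees, then the closure in counts, from 0 (fully open) to 255 (shut). A call has 1 to 5 rows; each row is the pose to reach, as a shift and turn from the pose measured when the call began; what a row does not reach only later rows make up. A row lasts 1/10 s, in which the tool goes at most 50 mm and 8.59 degrees, less where a joint would pass 70% of its speed; a pose out of reach is approached as far as the arm can. A call with a gripper value outside its range is refused whole. The fingers move at their own pace and stop on an object; the grip force is fixed at half the most. Time passes only in rows, so rows that repeat a pose let the fingers close. It gives the time, the measured TCP pose, the force and the opening at its end, in the units of the state.
- state(): the state, without advancing time (a new reading comes with each control period).
- camera(name): name is "scene" or "top" or "wrist"; returns (picture, depth): 384x512x3 uint8, red, green, blue; 384x512 float32, mm along the optical axis (not along the pixel's ray), 0 where there is no reading.
- camera_params(name): a dict with "vertical_fov" (degrees; the focal length in pixels is half the picture's height over the tangent of half this angle, whatever the lens; pixels are square), "cx", "cy" (the principal point, pixels), "k1" (the pictures are not rectified: a ray, as slopes to the right and down, at radius r is drawn at 1 + k1 r^2 times it, then the intrinsics apply), "R" (3x3) and "t" (3): a world point X has camera coordinates R X + t; the wrist camera has in their place "hand_eye" (4x4, takes a point from camera to tool coordinates, whose origin is the TCP and whose axes are the flange's). Camera axes: x right, y down, z forward; pixel columns grow to the right and rows downward; lengths in mm; the calibration is good to about 2 mm. A picture is of the moment at which its call begins: read the wrist's pose just before it. camera_params takes no time and is no camera call.
- sign_off(): hands the job in, once; it reports no verdict.
Trained networks look in the newest picture that a camera, given by its name, has taken for a name from the list of things; names that differ only in an ending like _2 or _b are one class to them, and where a whole thing is asked for, a point or a joint stands for the part that bears it (a point fixed in the world has none). Each returns a list of dicts, best first, with "p" (0 to 1); they miss things now and then, are a little off and sometimes report something else, mostly with a low value. They report only what shows in the picture. A call takes as long as a camera call. They do not tell look-alikes from the thing itself.
- search_frame(target, camera): "centre" ([column, row] in pixels, amid what is visible of it).
- masks_of(target, camera): "region" (384x512 bool, what is visible of it) and "centre" ([column, row] in pixels, amid what is visible of it).
- spot_point(target, camera): "centre" ([column, row] in pixels: a listed point, or the origin of a listed thing).
The state is a dict: "clock": time; "joint_pos": joint angles; "joint_velocities": joint speeds; "joint_efforts": joint torques, N m; "tcp_pos": TCP position; "orientation": TCP orientation; "force": force on the tool from outside, world axes, zero at the start; "wrist_torque": the same for the moment, N m; "finger_gap": finger opening in mm.
Only numpy, scipy, OpenCV 4.12 (cv2) and the standard library are available. Lean on these libraries where they do the work, as an engineer would, in place of code of your own. Each camera call takes 0.05 s, during which the arm holds its last target. There are 200 camera calls.

## Working session

There is one attempt and no reset: what is moved stays moved. The work goes in short steps, Python scripts to look and compute and a shell command to move; the robot and the scene stay as the last step left them, time stands still between calls to the robot, and variables do not carry over. Pictures are saved under pics/ and viewed, about 8 in all and at most 12, crops included, and the job is handed in when it is done.

```bash
mkdir -p pics; cat > h.py <<'E'
from rig import *
import numpy as np, cv2
from scipy.spatial.transform import Rotation as Rn
def cam(n):
    s=state(); im,d=camera(n); P=camera_params(n); P['s']=s; return im,d,P
def ray(P,px,shape=(384,512)):
    f=shape[0]/2/np.tan(np.radians(P['vertical_fov'])/2)
    q=(np.array(px,float)-[P['cx'],P['cy']])/f; u=q.copy()
    for _ in range(20): u=q/(1+P['k1']*(u@u))
    return np.array([u[0],u[1],1.])
def pose(P):
    if 'hand_eye' in P:
        T=np.eye(4); s=P['s']; T[:3,:3]=Rn.from_euler('xyz',s['orientation']).as_matrix(); T[:3,3]=s['tcp_pos']
        M=T@np.array(P['hand_eye']); return M[:3,:3],M[:3,3]
    R=np.array(P['R']); return R.T,-R.T@np.array(P['t'])
def at_depth(P,px,dep):
    R,o=pose(P); return o+R@(ray(P,px)*dep)
def at_z(P,px,z):
    R,o=pose(P); r=R@ray(P,px); return o+r*(z-o[2])/r[2]
def save(im,name,box=None,k=1):
    if box: im=im[box[1]:box[3],box[0]:box[2]]
    im=cv2.resize(im,None,fx=k,fy=k,interpolation=cv2.INTER_CUBIC); cv2.imwrite('pics/'+name,im[:,:,::-1])
E
python3 - <<'E'
from h import *
s=state(); print(s['orientation'],s['finger_gap'],s['clock'],s['force'])
for n in ['scene','top']:
    im,d,P=cam(n); save(im,n+'0.png',k=1.5); print(n,pose(P)[1].round(), (d>0).mean())
    for t in ['creaser','cover_bar','cover_axis','knob_a_mid','pot_rim','pot_in','brush_can','ink_jar','spanner','driver','spacer']:
        for r in spot_point(t,n)[:4]:
            c=r['centre']; ci=int(round(c[0])),int(round(c[1])); dd=d[ci[1],ci[0]] if 0<=ci[0]<512 and 0<=ci[1]<384 else 0
            print(t,np.round(c,1),round(r['p'],2),at_depth(P,c,dd).round(0) if dd else None)
E
```

```text
[-3.13979749e+00 -3.44173925e-04  2.44837438e-01] 85.22525640530475 0.0 [-0.93736065  0.15816741  0.15854951]
scene [1194. -151.  735.] 0.9960072835286459
creaser [272.6 228.9] 0.68 [665.   9.  67.]
cover_axis [288.  220.4] 0.68 [654.  50.  74.]
knob_a_mid [285.1 177.8] 0.47 [582.  62. 143.]
pot_rim [364.4 157. ] 0.79 [450. 352.  43.]
pot_in [360.6 174.9] 0.61 [523. 304.  46.]
brush_can [107.2 212.8] 0.68 [ 462. -389.   16.]
ink_jar [392.  206.2] 0.71 [647. 335.  38.]
spanner [304.7 164.7] 0.46 [517. 136. 115.]
driver [184.2 187.9] 0.8 [ 401. -180.    0.]
spacer [111.6 257. ] 0.91 [ 619. -369.   25.]
top [ 396.    7. 1243.] 0.9960581461588541
creaser [251.2 177.5] 0.88 [589.  25. 115.]
cover_bar [253.6 215.8] 0.65 [486.  18. 119.]
cover_axis [244.8 141.3] 0.88 [704.  45.  55.]
cover_axis [394.8 236.8] 0.56 [ 433. -353.  107.]
knob_a_mid [237.7 178.7] 0.38 [584.  61. 129.]
pot_rim [135.3 218.5] 0.73 [488. 362.   2.]
pot_in [144.9 217.8] 0.72 [490. 334.   5.]
brush_can [252.6 220.1] 0.74 [483.  23.  -3.]
brush_can [397.4 239.1] 0.69 [ 429. -393.    5.]
ink_jar [137.6 170.9] 0.55 [614. 341.  74.]
spanner [194.5 253.6] 0.59 [387. 188.   5.]
spacer [388.8 179.4] 0.66 [ 600. -371.   20.]
```

View pics/top0.png

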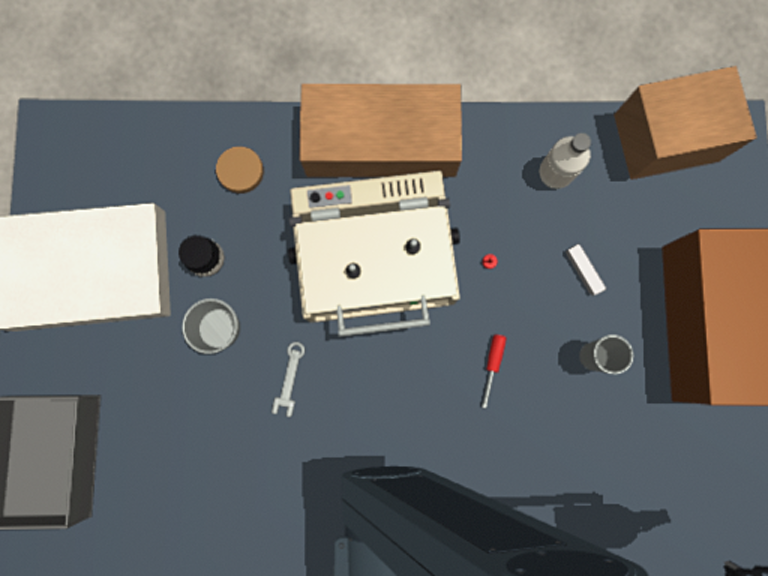

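View pics/scene0.png

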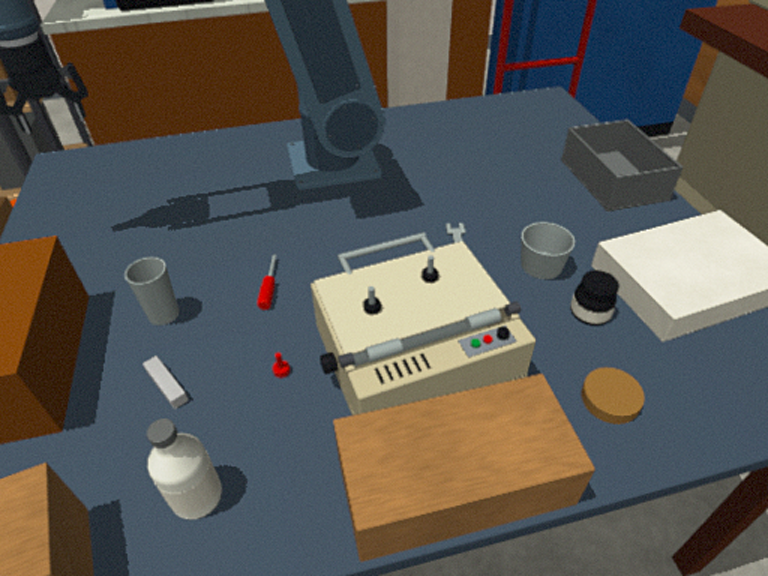

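Top view (768 px wide): two black knobs on the cover, a at (352,270) on the left half and b at (413,246) on the right half. The red look-alike lies on the bench at (489,261) and stays. For the pot, the wide low one at (211,326) fits; the tall narrow can at (612,355) is the brush can, and the square tray at (45,465) isn't round. Now the positions and one confirming crop.

```bash
python3 - <<'E'
from h import *
im,d,P=cam('top'); save(im,'crop1.png',(110,100,350,290),3.2)
g=im.astype(int)
c=lambda x,y:(x/1.5,y/1.5)
for n,(x,y),z in [('a head top',(352,270),130),('b head',(413,246),130),('bar L',(341,330),119),('bar R',(428,322),119),('cov FL',(304,318),116),('cov FR',(458,298),116),('cov RL',(297,223),116),('cov RR',(447,207),116),('pot rim',(211,326),70),('jar',(200,254),75),('can',(613,354),110)]:
    print(n,at_z(P,c(x,y),z).round(1))
for t in ['knob_a_mid','cover','pot_rim']:
    for r in masks_of(t,'top')[:4]:
        m=r['region']; print(t,round(r['p'],2),np.round(r['centre'],1),m.sum(),cv2.minAreaRect(np.argwhere(m)[:,::-1].astype(np.float32)), np.percentile(d[m],[5,50,95]))
# rim from depth
pts=[]
for v in range(190,245):
    for u in range(110,170):
        if d[v,u]>0:
            X=at_depth(P,(u,v),d[v,u])
            if 60<X[2]<76 : pts.append(X)
pts=np.array(pts); print(len(pts),pts.min(0),pts.max(0))
E
```

```text
a head top [580.   68.6 130. ]
b head [623.2 -39.  130. ]
bar L [475.1  87.5 119. ]
bar R [489.4 -65.3 119. ]
cov FL [496.5 153.1 116. ]
cov FR [ 532.3 -118.9  116. ]
cov RL [667.9 169.  116. ]
cov RR [ 697.8 -101.3  116. ]
pot rim [485.9 328.3  70. ]
jar [618.6 352.4  75. ]
can [ 434.8 -388.7  110. ]
knob_a_mid 0.43 [237.  180.7] 68 ((236.0, 179.5), (9.0, 8.0), 90.0) [1096.86820068 1126.99719238 1132.13077393]
cover 0.89 [250.5 174.1] 6179 ((251.29307556152344, 180.6873321533203), (78.05992889404297, 100.65022277832031), 83.0656509399414) [1130.1690918  1144.16247559 1156.33752441]
cover 0.69 [246.5 165.4] 9706 ((249.7449188232422, 168.78079223632812), (103.76026153564453, 113.79266357421875), 80.90972137451172) [1131.36300659 1150.10693359 1226.56414795]
pot_rim 0.64 [140.1 219.2] 1115 ((139.5, 217.5), (36.769554138183594, 36.76955032348633), 45.0) [1171.16680908 1229.7911377  1243.73294678]
223 [437.67731121 283.05347388  60.01637492] [536.7723017  380.63976314  75.48064258]
```

View pics/crop1.png

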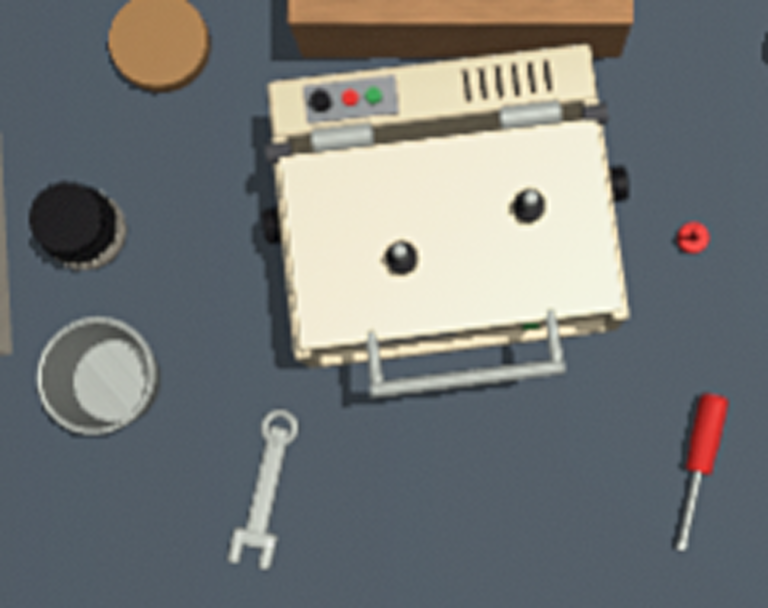

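The crop confirms both black knobs stand on the cover (crop (400,257) and (528,206)), the red one is on the bench at (692,237), and the pot is at (97,375). I'm heading over the knobs now.

```bash
python3 -m pendant '[[115,155,20,0,0],[115,155,20,0,0],[115,155,20,0,0],[115,155,20,0,0],[115,155,20,0,0]]'
python3 -m pendant '[[115,155,20,0,0],[115,155,20,0,0],[115,155,20,0,0],[115,155,20,0,0],[115,155,20,0,0]]'
python3 -m pendant '[[115,155,20,0,0],[115,155,20,0,0],[115,155,20,0,0],[115,155,20,0,0],[115,155,20,0,0]]'
```

```text
clock: 1.9
tcp_pos: [250.9, -374.6, 231.6]
orientation: [3.141, -0.002, 0.25]
force: [-0.1, -1.2, 0.7]
finger_gap: 85.6
clock: 2.4
tcp_pos: [368.7, -215.7, 252.5]
orientation: [3.141, -0.004, 0.257]
force: [0.1, -0.5, -0.5]
finger_gap: 85.6
clock: 2.9
tcp_pos: [486.6, -57.6, 272.8]
orientation: [-3.142, -0.007, 0.262]
force: [-0.3, -0.7, -0.3]
finger_gap: 85.4
```

```bash
python3 -m pendant '[[54,70,20,0,0],[54,70,20,0,0],[54,70,20,0,0],[54,70,20,0,0],[54,70,20,0,0]]'
cat > look.py <<'E'
from h import *
import sys
im,d,P=cam('wrist'); save(im,sys.argv[1],k=1.5); R,o=pose(P); print('cam',o.round(),'yaw',np.degrees(P['s']['orientation'][2]).round(1),P['s']['tcp_pos'],P['s']['joint_pos'])
for t in sys.argv[2:]:
    for r in spot_point(t,'wrist')[:4]:
        c=r['centre']; z=dict(knob_a_mid=138.5,cover_bar=113,pot_rim=70).get(t,116); print(t,np.round(c,1),round(r['p'],2),at_z(P,c,z).round(1))
    for r in masks_of(t,'wrist')[:4]:
        m=r['region']; print(' mask',np.round(r['centre'],1),round(r['p'],2),m.sum(),cv2.minAreaRect(np.argwhere(m)[:,::-1].astype(np.float32)))
        if t=='knob_a_mid':
            X=np.array([at_depth(P,(u,v),d[v,u]) for v,u in np.argwhere(m) if d[v,u]>0]); st=X[X[:,2]>135]; print('  stud',len(st),st.mean(0).round(1) if len(st) else '',st.max(0).round() if len(st) else '', 'all',X.mean(0).round(1))
E
python3 look.py w1.png knob_a_mid cover_bar
```

```text
clock: 3.4
tcp_pos: [539.8, 10.6, 292.2]
orientation: [3.141, -0.005, 0.261]
force: [-1.2, -0.6, -0.7]
finger_gap: 85.4
cam [616.  30. 455.] yaw 15.0 [539.84353133  10.56553225 292.1575727 ] [-0.18860247  0.19518718  1.41966783  0.00211365  1.52191639  1.12111561]
knob_a_mid [ 15.2 118.2] 0.67 [526.1 241.  138.5]
knob_a_mid [207.3 105.1] 0.56 [583.8  68.4 138.5]
 mask [212.8 107.1] 0.79 707 ((209.5, 108.5), (29.0, 29.0), 90.0)
  stud 146 [581.3  66.3 156.7] [585.  72. 163.] all [581.5  65.8 134.5]
cover_bar [208.  109.1] 0.7 [577.6  69.9 113. ]
cover_bar [243.2 209.2] 0.6 [483.1   9.6 113. ]
 mask [256.3  90.2] 0.7 47191 ((253.62619018554688, 109.11515808105469), (291.34979248046875, 216.526611328125), 6.842772960662842)
 mask [386.8 241.8] 0.7 696 ((365.760009765625, 261.8200378417969), (19.799999237060547, 90.0), 36.86989974975586)
```

View pics/w1.png

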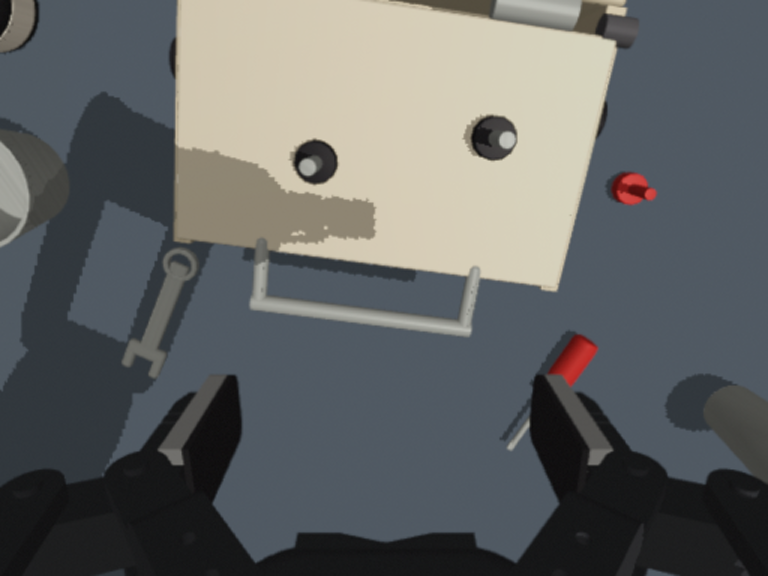

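The wrist view shows knob a's stud tip at (308,167) and head at (316,161); knob b's tip is at (507,140) with head at (492,137). The bar runs (257,303)–(468,330), and the red one is at (633,189).

```bash
python3 - <<'E'
from h import *
im,d,P=cam('wrist')
for n,(x,y),z in [('a tip',(307,167),161),('a head',(317,160),130),('b tip',(507,140),161),('b head',(492,137),130),('barL',(257,303),113),('barR',(468,330),113),('FL',(176,239),116),('FR',(556,290),116)]:
    print(n,at_z(P,(x/1.5,y/1.5),z).round(1))
E
```

```text
a tip [580.8  67.7 161. ]
a head [583.   66.4 130. ]
b tip [624.8 -38.4 161. ]
b head [625. -36. 130.]
barL [471.3  88.1 113. ]
barR [490.7 -66.2 113. ]
FL [504.4 150.7 116. ]
FR [ 537.4 -116.7  116. ]
```

```bash
python3 -m pendant '[[41,56,-80,0,0],[41,56,-80,0,0],[41,56,-80,0,0],[41,56,-80,0,0],[41,56,-80,0,0]]'
python3 -m pendant '[[0,0,-25,0,0],[0,0,-50,0,0],[0,0,-75,0,0],[0,0,-75,0,0]]'
python3 -m pendant '[[0,0,0,0,255],[0,0,0,0,255],[0,0,0,0,255],[0,0,0,0,255],[0,0,0,0,255]]'
python3 -m pendant '[[0,0,0,0,255],[0,0,0,0,255],[0,0,0,0,255]]'
```

```text
clock: 4.2
tcp_pos: [581.6, 66.9, 214.2]
orientation: [3.14, -0.008, 0.261]
force: [1.0, 0.2, -0.8]
finger_gap: 85.3
clock: 4.6
tcp_pos: [579.9, 66.0, 138.0]
orientation: [3.141, -0.005, 0.26]
force: [-1.2, 0.1, 0.3]
finger_gap: 85.5
clock: 5.1
tcp_pos: [580.2, 66.0, 138.7]
orientation: [3.141, -0.006, 0.26]
force: [0.1, -0.1, -0.0]
finger_gap: 12.5
clock: 5.4
tcp_pos: [580.2, 66.0, 138.8]
orientation: [3.141, -0.006, 0.26]
force: [1.3, -0.1, -0.4]
finger_gap: -0.0
```

The gap is 0, so the grasp missed. I'll look.

```bash
python3 - <<'E'
from h import *
im,d,P=cam('wrist'); print(pose(P)[1]); a=cv2.resize(im,(390,292))
im2,d2,P2=cam('scene'); b=im2[80:260,190:400]; b=cv2.resize(b,(390,334))
o=np.zeros((334,780,3),np.uint8); o[:292,:390]=a; o[:,390:]=b; save(o,'miss.png')
E
```

```text
[656.15278744  85.62920837 302.16471084]
```

View pics/miss.png

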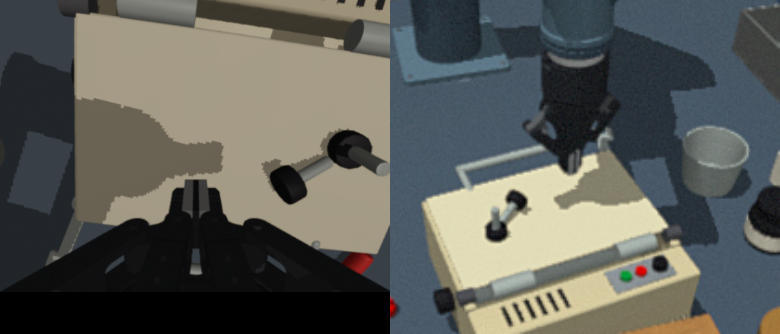

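The knob a now lies toppled beside knob b, in the left half of this composite around (300,178). The fingertips are at (197,182). I'll measure both.

```bash
python3 - <<'E'
from h import *
im,d,P=cam('wrist'); k=512/390
for n,(x,y) in [('tip',(190,186)),('tip2',(204,186)),('a headc',(288,184)),('a stud mid',(313,170)),('a stud end',(327,163)),('b head',(345,148)),('b tip',(380,167)),('cover',(235,120))]:
    u,v=int(x*k),int(y*k); print(n,(u,v),d[v,u],at_depth(P,(x*k,y*k),d[v,u]).round(1))
print(np.round(d[225:260:5,240:280:5]))
im,d,P=cam('scene')
for u,v in [(288,170),(288,168),(287,166),(288,164)]: print(d[v,u],at_depth(P,(u,v),d[v,u]).round(1))
im,d,P=cam('wrist'); save(im,'kn.png',(320,120,512,330),3)
E
```

```text
tip (249, 244) 145.0553 [590.2  71.1 170.8]
tip2 (267, 244) 145.01202 [592.3  63.5 170.9]
a headc (378, 241) 182.91847 [ 5.924e+02 -2.000e-01  1.363e+02]
a stud mid (410, 223) 191.16682 [604.1 -19.8 125.7]
a stud end (429, 213) 191.5409 [611.6 -29.  123.8]
b head (452, 194) 183.46918 [626.8 -34.2 128.1]
b tip (498, 219) 153.60332 [626.5 -38.5 159.8]
cover (308, 157) 189.8679 [623.7  46.4 115.6]
[[202. 204. 203. 202. 203. 201. 202. 202.]
 [203. 204. 202. 204. 203. 203. 204. 203.]
 [204. 204. 204. 204. 205. 205. 205. 205.]
 [205. 148. 149. 149. 148. 149. 148. 205.]
 [207. 145. 144. 145. 144. 144. 143. 207.]
 [147. 140. 139. 140. 139. 141. 141. 149.]
 [144. 135. 136. 137. 135. 137. 136. 144.]]
850.8932 [588.3  66.  172.4]
846.36884 [588.5  65.6 178.7]
839.37146 [589.9  62.4 186.7]
835.49976 [590.2  64.4 192.5]
```

View pics/kn.png

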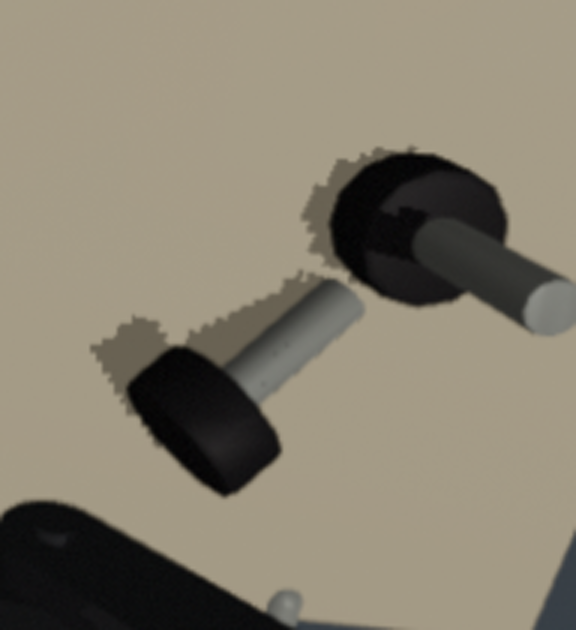

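```bash
python3 - <<'E'
from h import *
im,d,P=cam('wrist')
for v in range(234,250): print(v,d[v,256],d[v,250],at_depth(P,(250,v),d[v,250]).round(1),im[v,250])
im,d,P=cam('scene')
for v in range(164,180): print(v,[at_depth(P,(u,v),d[v,u]).round(0).astype(int).tolist() for u in (286,288,290)],im[v,288])
print(state()['joint_pos'],camera_params('wrist')['hand_eye'])
E
```

```text
234 204.94495 203.84789 [569.5  66.4 115.9] [163 154 133]
235 204.16267 205.1054 [568.4  66.2 114.9] [148 140 120]
236 151.94295 151.76328 [590.8  71.1 163.6] [77 73 66]
237 150.88712 152.24878 [590.2  70.9 163.3] [59 58 56]
238 151.28156 150.82083 [590.4  71.  164.8] [59 59 57]
239 150.3226 149.7635 [590.4  71.  165.9] [60 59 57]
240 149.52408 149.22932 [590.2  70.9 166.5] [60 59 57]
241 148.99246 0.0 [656.1  85.5 301.7] [59 58 57]
242 145.74966 147.17426 [590.3  70.9 168.6] [60 59 57]
243 146.62837 145.51225 [590.7  70.9 170.2] [60 59 57]
244 145.28922 143.81741 [591.1  71.  171.9] [59 58 57]
245 144.3895 144.07439 [590.5  70.9 171.8] [59 59 57]
246 144.39595 142.00305 [591.1  71.  173.8] [58 58 56]
247 142.30132 142.40709 [590.5  70.8 173.6] [59 58 57]
248 141.87094 142.20078 [590.2  70.8 173.9] [60 59 57]
249 141.76575 140.81172 [590.5  70.8 175.2] [60 59 57]
164 [[587, 61, 190], [590, 64, 192], [590, 69, 191]] [102 105 108]
165 [[588, 61, 188], [591, 64, 190], [590, 69, 188]] [102 103 101]
166 [[587, 61, 185], [589, 65, 186], [587, 71, 183]] [86 90 92]
167 [[591, 60, 185], [587,
[... 491 characters left out ...]
5 [[542, 78, 114], [543, 83, 113], [547, 87, 117]] [233 227 188]
176 [[549, 76, 117], [548, 81, 115], [549, 86, 114]] [229 224 184]
177 [[550, 76, 114], [552, 80, 116], [553, 85, 115]] [224 220 184]
178 [[556, 74, 116], [554, 79, 114], [557, 84, 116]] [226 221 184]
179 [[560, 72, 117], [559, 78, 116], [561, 82, 116]] [226 221 183]
[-7.86202598e-02  3.70949074e-01  1.55997487e+00  1.42713948e-03
  1.20520582e+00  1.23156254e+00] [[ 5.59835025e-04 -9.51648916e-01 -3.07187284e-01  7.94091601e+01]
 [ 9.99999691e-01  3.63027427e-04  6.97815975e-04  7.25452985e-01]
 [-5.52558407e-04 -3.07187580e-01  9.51648825e-01 -1.62917233e+02]
 [ 0.00000000e+00  0.00000000e+00  0.00000000e+00  1.00000000e+00]]
```

Both cameras put the real fingertip end at about z=162 with the TCP reported at 138.8. So the fingers end about 24 mm short of the nominal TCP, and they only flicked the stud tip. I'll allow for that from here on. Next I raise, turn +108° so the jaws close across the lying knob, and look again.

```bash
python3 -m pendant '[[0,0,50,0,255],[0,-20,100,9,100],[5,-30,110,18,100],[10,-40,110,27,100],[15,-70,110,36,100]]'
python3 -m pendant '[[0,0,0,9,100],[0,0,0,18,100],[0,0,0,27,100],[0,0,0,36,100],[0,0,0,45,100]]'
python3 -m pendant '[[0,0,0,9,100],[0,0,0,18,100],[0,0,0,27,100],[0,0,0,32,100],[0,0,0,32,100]]'
python3 look.py w2.png knob_a_mid
```

```text
clock: 6.25
tcp_pos: [595.6, -2.8, 249.6]
orientation: [3.14, -0.008, 0.869]
force: [1.3, -0.9, -0.2]
finger_gap: 51.7
clock: 6.75
tcp_pos: [595.5, -2.9, 249.5]
orientation: [3.14, -0.008, 1.616]
force: [-0.7, 0.7, -0.4]
finger_gap: 51.8
clock: 7.25
tcp_pos: [595.5, -2.9, 249.3]
orientation: [3.14, -0.008, 2.176]
force: [1.7, -1.6, 0.7]
finger_gap: 51.7
cam [552.  60. 413.] yaw 124.7 [595.4665784   -2.90216702 249.31029757] [-0.19610145  0.3220549   1.35355115  0.00637582  1.47076905 -0.80152092]
knob_a_mid [236.1 188.9] 0.74 [587.8 -21.9 138.5]
 mask [234.7 179.7] 0.75 1017 ((233.9000244140625, 187.3000030517578), (52.32398986816406, 32.64659118652344), 63.43495178222656)
  stud 530 [577.8 -17.6 140.9] [589.  -4. 146.] all [581.  -19.6 134.7]
 mask [259.6 222.4] 0.72 873 ((259.5, 226.5), (39.0, 29.0), 90.0)
  stud 235 [624.5 -39.6 153.2] [630. -36. 162.] all [624.3 -39.1 134.5]
```

View pics/w2.png

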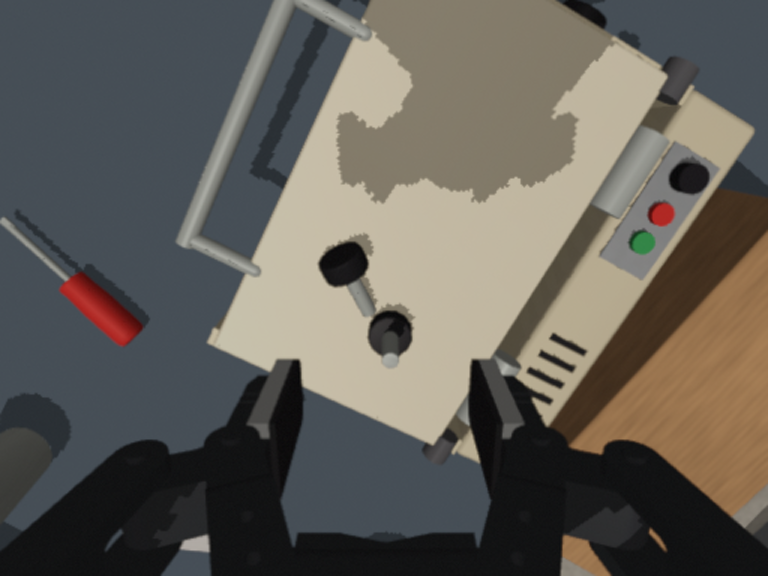

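The lying knob a has its head at (343,263) and its stud ending at (369,311), against knob b's head at (390,333). I'll check whether it still rolls and get its axis.

```bash
python3 - <<'E'
from h import *
im,d,P=cam('wrist')
h=at_z(P,(343/1.5,263/1.5),132); e=at_z(P,(368/1.5,310/1.5),124); s=at_z(P,(353/1.5,283/1.5),130); print(h,s,e, np.degrees(np.arctan2(*(e-s)[[1,0]])))
for r in masks_of('knob_a_mid','wrist')[:2]: print(r['centre'])
m=None
X=np.array([list(at_depth(P,(u,v),d[v,u])) for v in range(150,220) for u in range(200,250) if d[v,u]>0]); q=X[(X[:,2]>121)&(X[:,2]<150)&(X[:,0]<612)]; print(len(q),q.mean(0),q.min(0),q.max(0)); print(cv2.fitLine(q[:,:2].astype(np.float32),cv2.DIST_L2,0,.01,.01).ravel())
E
```

```text
[576.45614221 -17.17519503 132.        ] [588.16054843 -24.64802547 130.        ] [606.05539856 -35.76160682 124.        ] -31.842313031830674
[235.4, 179.7]
1013 [581.70457829 -19.94483869 135.01252537] [563.84505676 -43.18557852 121.23282377] [611.93256749  -3.17716264 145.65184494]
[ 8.4336245e-01 -5.3734517e-01  5.8170459e+02 -1.9944839e+01]
```

```bash
python3 - <<'E'
from h import *
im,d,P=cam('wrist')
for x in (193,196,320,326):
  for v in (241,244,248): print(x,v,at_depth(P,(x,v),d[v,x]).round(1))
E
python3 -m pendant '[[-17,-15,-50,8,100],[-17,-15,-80,16,100],[-17,-15,-100,23,100],[-17,-15,-100,23,100],[-17,-15,-100,23,100]]'
```

```text
193 241 [567.  -10.2 279.9]
193 244 [567.5 -10.4 281.9]
193 248 [568.1 -10.  285.6]
196 241 [568.3 -10.3 278.4]
196 244 [568.7 -10.1 281.1]
196 248 [569.3 -10.  284.3]
320 241 [613.   21.2 279.7]
320 244 [612.7  20.8 282.2]
320 248 [612.4  20.3 285.4]
326 241 [615.2  22.7 279.5]
326 244 [614.8  22.3 282.3]
326 248 [614.5  21.8 285.4]
clock: 8.05
tcp_pos: [578.8, -18.0, 149.9]
orientation: [3.14, -0.007, 2.571]
force: [-0.0, -0.1, 0.6]
finger_gap: 51.8
```

```bash
python3 -m pendant '[[0,0,-20,0,100],[0,0,-40,0,100],[0,0,-56,0,100],[0,0,-56,0,100]]'
python3 -m pendant '[[0,0,0,0,255],[0,0,0,0,255],[0,0,0,0,255],[0,0,0,0,255],[0,0,0,0,255]]'
```

```text
clock: 8.45
tcp_pos: [578.7, -17.8, 93.8]
orientation: [3.14, -0.008, 2.568]
force: [-0.1, 0.2, -0.4]
finger_gap: 51.8
clock: 8.95
tcp_pos: [580.1, -18.0, 95.6]
orientation: [3.139, -0.005, 2.568]
force: [-0.5, 1.7, 7.3]
finger_gap: 25.7
```

```bash
python3 -m pendant '[[0,0,20,0,255],[0,0,60,0,255],[0,0,90,0,255],[0,0,90,0,255]]'
python3 -m pendant '[[-30,110,0,0,255],[-30,110,0,0,255],[-45,165,0,0,255],[-45,165,0,0,255],[-45,165,0,0,255]]'
python3 - <<'E'
from h import *
im,d,P=cam('wrist'); save(im,'hold.png')
print(masks_of('knob_a_mid','wrist')[0]['centre'])
E
```

```text
clock: 9.35
tcp_pos: [583.0, -18.6, 190.9]
orientation: [3.136, 0.004, 2.568]
force: [1.0, -0.2, -0.5]
finger_gap: 25.9
clock: 9.85
tcp_pos: [536.4, 149.3, 190.4]
orientation: [3.136, 0.003, 2.572]
force: [1.1, -0.6, -1.4]
finger_gap: 26.2
[256.7, 266.2]
```

View pics/hold.png

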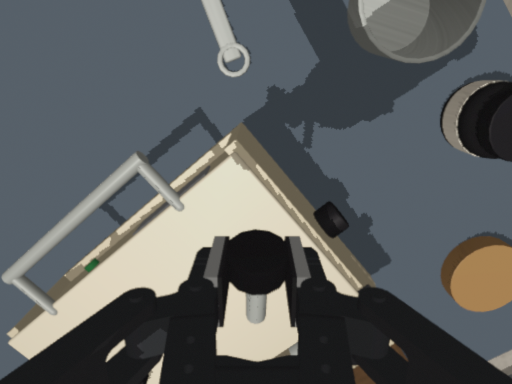

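Knob a is held by its head at (257,262), with the stud pointing back. Carrying it to the pot.

```bash
python3 -m pendant '[[-15,47,0,0,255],[-30,94,-20,0,255],[-45,141,-40,0,255],[-58,186,-70,0,255],[-58,186,-70,0,255]]'
python3 -m pendant '[[0,0,0,0,255],[0,0,-30,0,255],[0,0,-60,0,255],[0,0,-95,0,255],[0,0,-95,0,255]]'
```

```text
clock: 10.45
tcp_pos: [477.2, 333.7, 117.0]
orientation: [3.141, 0.0, 2.571]
force: [-0.0, -0.4, -0.8]
finger_gap: 25.4
clock: 10.95
tcp_pos: [475.4, 330.1, 18.4]
orientation: [-3.135, -0.004, 2.568]
force: [-1.1, -0.6, -0.3]
finger_gap: 25.8
```

```bash
python3 -m pendant '[[0,0,0,0,130],[0,0,0,0,130],[0,0,0,0,130]]'
python3 -m pendant '[[0,0,30,0,130],[0,0,70,0,130],[0,0,120,0,130],[0,0,150,0,130]]'
python3 - <<'E'
from h import *
im,d,P=cam('wrist'); im2,_,P2=cam('scene')
o=np.zeros((384,800,3),np.uint8); o[:288,:384]=cv2.resize(im,(384,288)); o[:,400:]=cv2.resize(im2[60:260,195:403],(400,384)); save(o,'rel.png')
E
```

```text
clock: 11.25
tcp_pos: [477.1, 330.1, 20.4]
orientation: [-3.138, -0.002, 2.567]
force: [0.0, -0.0, 0.5]
finger_gap: 41.5
clock: 11.65
tcp_pos: [478.9, 330.9, 176.1]
orientation: [3.139, 0.002, 2.568]
force: [0.6, 0.1, 0.4]
finger_gap: 41.6
```

View pics/rel.png

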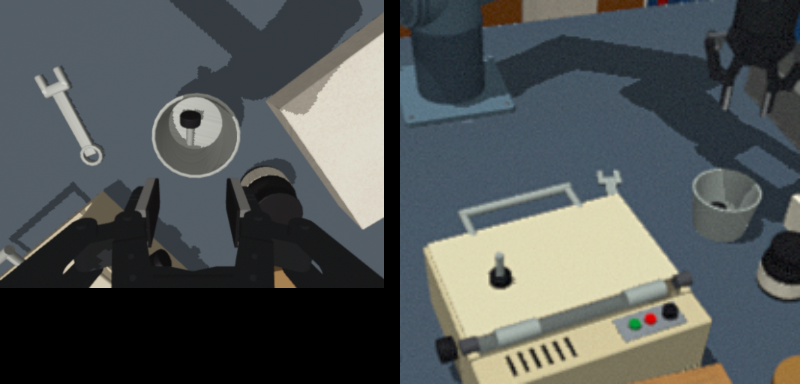

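Knob a lies inside the pot (left view (190,125)), and knob b still stands on the cover. I return over b, turning -50° to the bar orientation on the way.

```bash
python3 -m pendant '[[16,-47,10,-8,130],[32,-94,20,-16,130],[48,-141,30,-24,130],[64,-188,35,-32,130],[64,-188,35,-32,130]]'
python3 -m pendant '[[16,-42,0,-8,130],[32,-84,0,-16,130],[52,-126,0,-18,130],[72,-150,0,-18,130],[72,-150,0,-18,130]]'
python3 look.py w3.png knob_a_mid cover_bar
```

```text
clock: 12.25
tcp_pos: [546.9, 138.4, 214.1]
orientation: [3.132, 0.009, 2.0]
force: [-0.9, -0.2, -0.6]
finger_gap: 41.8
clock: 12.75
tcp_pos: [620.6, -14.8, 213.4]
orientation: [3.131, 0.01, 1.684]
force: [0.2, 0.6, -0.8]
finger_gap: 42.3
cam [611.  64. 376.] yaw 96.5 [620.55836423 -14.8004448  213.42127595] [-0.19926361  0.37658683  1.36172609 -0.00669581  1.39052451 -0.31108201]
cover_bar [ 83.7 125.8] 0.8 [483.9  12.7 113. ]
 mask [230.7 117.5] 0.64 59197 ((202.0, 138.0), (276.0, 298.0), 90.0)
```

```bash
python3 -m pendant '[[4,-23,-20,0,130],[4,-23,-20,0,130]]'
python3 - <<'E'
from h import *
im,d,P=cam('scene')
X=np.array([at_depth(P,(u,v),d[v,u]) for v in range(150,240) for u in range(220,270) if d[v,u]>0])
q=X[(abs(X[:,0]-625)<25)&(abs(X[:,1]+38)<25)]
for a,b in ((122,131),(138,165)): s=q[(q[:,2]>a)&(q[:,2]<b)]; print(len(s),s.mean(0),s.min(0),s.max(0))
E
```

```text
clock: 13.2
tcp_pos: [620.6, -33.0, 192.0]
orientation: [3.136, 0.008, 1.689]
force: [-1.4, 0.5, -1.0]
finger_gap: 42.0
85 [628.55502772 -43.54648478 128.32327376] [612.02509854 -55.45764706 122.25098532] [639.58879144 -29.49844315 130.93806988]
43 [626.64272121 -42.77484242 152.11419858] [619.50097828 -47.29545055 138.00183377] [630.58205468 -37.94608335 162.01383783]
```

```bash
python3 -m pendant '[[3,-7,-20,0,130],[3,-7,-50,0,130],[3,-7,-70,0,130],[3,-7,-81,0,130],[3,-7,-81,0,130]]'
python3 -m pendant '[[0,0,0,0,255],[0,0,0,0,255],[0,0,0,0,255],[0,0,0,0,255],[0,0,0,0,255]]'
```

```text
clock: 13.75
tcp_pos: [623.0, -37.9, 111.1]
orientation: [3.137, 0.006, 1.69]
force: [0.8, 0.0, 0.4]
finger_gap: 41.6
clock: 14.25
tcp_pos: [623.9, -37.8, 112.6]
orientation: [3.135, 0.007, 1.69]
force: [-0.8, 1.9, 5.8]
finger_gap: 8.4
```

```bash
python3 -m pendant '[[0,0,20,0,255],[0,0,50,0,255],[0,0,85,0,255],[0,0,85,0,255]]'
python3 -m pendant '[[-18,47,0,0,255],[-36,94,0,0,255],[-54,141,0,0,255],[-70,185,0,0,255],[-70,185,0,0,255]]'
python3 -m pendant '[[-18,47,0,0,255],[-36,94,0,0,255],[-54,141,0,0,255],[-68,183,0,0,255],[-68,183,0,0,255]]'
```

```text
clock: 14.65
tcp_pos: [626.8, -38.7, 203.4]
orientation: [3.125, 0.011, 1.69]
force: [1.2, 0.6, 0.6]
finger_gap: 7.7
clock: 15.15
tcp_pos: [553.8, 151.5, 203.0]
orientation: [3.127, 0.008, 1.695]
force: [0.9, -0.8, -0.6]
finger_gap: 8.3
clock: 15.65
tcp_pos: [483.2, 339.3, 202.4]
orientation: [3.128, 0.006, 1.701]
force: [-0.2, 0.1, 0.8]
finger_gap: 7.8
```

```bash
python3 -m pendant '[[4,-9,-40,0,255],[4,-9,-85,0,255],[4,-9,-125,0,255],[4,-9,-155,0,255],[4,-9,-155,0,255]]'
python3 -m pendant '[[0,0,0,0,170],[0,0,0,0,170],[0,0,0,0,170]]'
python3 -m pendant '[[0,0,40,0,170],[0,0,80,0,170],[0,0,120,0,150],[0,0,160,0,130]]'
python3 - <<'E'
from h import *
im,d,P=cam('wrist'); im2,_,P2=cam('scene')
o=np.zeros((384,800,3),np.uint8); o[:288,:384]=cv2.resize(im,(384,288)); o[:,400:]=cv2.resize(im2[60:260,195:403],(400,384)); save(o,'rel2.png')
E
```

```text
clock: 16.15
tcp_pos: [484.0, 327.5, 42.3]
orientation: [3.138, 0.009, 1.7]
force: [-1.0, -0.2, -0.8]
finger_gap: 8.1
clock: 16.45
tcp_pos: [485.4, 327.8, 44.2]
orientation: [3.135, 0.009, 1.7]
force: [-0.1, -0.2, -0.0]
finger_gap: 28.4
clock: 16.85
tcp_pos: [485.8, 327.9, 207.8]
orientation: [3.132, 0.008, 1.7]
force: [0.4, 0.2, 0.6]
finger_gap: 41.9
```

View pics/rel2.png

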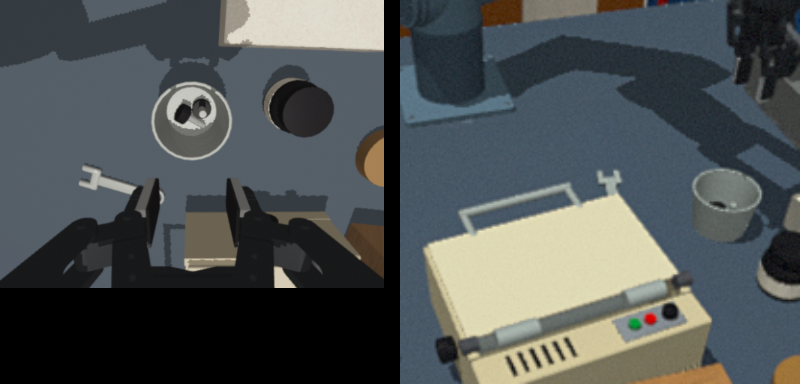

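Both knobs are in the pot (left view, (182,113) and (202,110)) and the cover is clear. I now go above the bar and profile the gripper, because the hand stays vertical and the raised plate must clear it.

```bash
python3 -m pendant '[[0,-48,0,0,220],[0,-96,0,0,220],[0,-144,0,0,220],[-2,-158,0,0,220],[-2,-158,0,0,220]]'
python3 -m pendant '[[0,-48,0,0,220],[0,-96,0,0,220],[0,-144,0,0,220],[-2,-158,0,0,220],[-2,-158,0,0,220]]'
python3 - <<'E'
from h import *
im,d,P=cam('scene'); s=P['s']; t=np.array(s['tcp_pos']); R,o=pose(P)
vs,us=np.where(d>0); f=192/np.tan(np.radians(P['vertical_fov'])/2)
X=np.array([at_depth(P,(u,v),d[v,u]) for v in range(0,260) for u in range(150,400) if d[v,u]>0])-t
a=s['orientation'][2]-np.pi/2; e=np.array([np.cos(a),np.sin(a),0]); n=np.array([-np.sin(a),np.cos(a),0])
j=X@e; k=X@n
for z in range(0,150,6):
    m=(X[:,2]>=z)&(X[:,2]<z+6)&(abs(j)<75)&(abs(k)<75)
    if m.sum(): print(z,m.sum(),'jaw',j[m].min().round(),j[m].max().round(),'|k|<15 max',j[m&(abs(k)<15)].max().round() if (m&(abs(k)<15)).any() else None,'k',k[m].min().round(),k[m].max().round())
im,d,P=cam('wrist'); save(im,'bar.png')
print(s['tcp_pos'],s['finger_gap'],[ (r['centre'],r['p'],at_z(P,r['centre'],113).round(1)) for r in spot_point('cover_bar','wrist')[:2]])
X=np.array([at_depth(P,(u,v),d[v,u]) for v in range(0,384,2) for u in range(0,512,2) if d[v,u]>0])
ex=np.array([.9925,.122]); ey=np.array([-.122,.9925]); q=(X[:,:2]-[482,12]); b=(abs(q@ex)<25)&(abs(q@ey)<80)&(X[:,2]>95)&(X[:,2]<130); B=X[b]; print(b.sum(),B.mean(0).round(1),np.ptp(q[b]@ex)); print(cv2.fitLine(B[:,:2].astype(np.float32),cv2.DIST_HUBER,0,.01,.01).ravel(), (q[b]@ey).min(),(q[b]@ey).max())
E
```

```text
clock: 17.45
tcp_pos: [487.4, 169.8, 213.9]
orientation: [3.118, 0.004, 1.697]
force: [0.2, -0.6, -0.5]
finger_gap: 11.7
clock: 17.95
tcp_pos: [486.0, 11.0, 214.2]
orientation: [3.117, 0.005, 1.694]
force: [-0.5, 0.8, 0.3]
finger_gap: 11.7
18 11 jaw -10.0 11.0 |k|<15 max 11.0 k -11.0 6.0
24 18 jaw -17.0 17.0 |k|<15 max 17.0 k -13.0 9.0
30 28 jaw -14.0 18.0 |k|<15 max 18.0 k -13.0 9.0
36 26 jaw -14.0 19.0 |k|<15 max 19.0 k -12.0 10.0
42 27 jaw -11.0 19.0 |k|<15 max 19.0 k -13.0 9.0
48 30 jaw -13.0 18.0 |k|<15 max 18.0 k -13.0 10.0
54 17 jaw -17.0 18.0 |k|<15 max 18.0 k -13.0 4.0
60 13 jaw -24.0 18.0 |k|<15 max 18.0 k -14.0 3.0
66 32 jaw -34.0 35.0 |k|<15 max 35.0 k -15.0 7.0
72 47 jaw -43.0 39.0 |k|<15 max 39.0 k -14.0 10.0
78 24 jaw -53.0 43.0 |k|<15 max 43.0 k -14.0 11.0
84 51 jaw -49.0 47.0 |k|<15 max 47.0 k -18.0 13.0
90 60 jaw -55.0 51.0 |k|<15 max 51.0 k -18.0 10.0
96 46 jaw -65.0 55.0 |k|<15 max 55.0 k -18.0 9.0
102 58 jaw -60.0 58.0 |k|<15 max 58.0 k -18.0 10.0
108 64 jaw -64.0 61.0 |k|<15 max 61.0 k -20.0 18.0
114 93 jaw -23.0 61.0 |k|<15 max 61.0 k -20.0 12.0
120 77 jaw -25.0 50.0 |k|<15 max 50.0 k -21.0 18.0
126 69 jaw -20.0 42.0 |k|<15 max 42.0 k -20.0 19.0
132 43 jaw -2.0 37.0 |k|<15 max 37.0 k -12.0 8.0
138 33 jaw 14.0 35.0 |k|<15 max 35.0 k -12.0 9.0
144 32 jaw 10.0 33.0 |k|<15 max 33.0 k -32.0 14.0
[485.99493637  11.00259373 214.2453149 ] 11.731507125392804 [([247.1, 177.0], 0.87, array([481.2,  12.9, 113. ]))]
829 [482.4  25.6 117.1] 30.975523356070628
[ 1.2784263e-01 -9.9179447e-01  4.8181683e+02  2.1414528e+01] -79.21713825499965 79.68322782762702
```

The knuckles widen to ±35 mm about 45 mm above the tips, so clearance to the raised plate will be tight near 53°. I'll grip the bar close to the tips and watch the force while raising.

```bash
python3 -m pendant '[[-4,1,-40,0,155],[-4,1,-80,0,155],[-4,1,-110,0,155],[-4,1,-130,0,155],[-4,1,-130,0,155]]'
python3 -m pendant '[[0,0,0,0,255],[0,0,0,0,255],[0,0,0,0,255],[0,0,0,0,255],[0,0,0,0,255]]'
python3 - <<'E'
import numpy as np
ex=np.array([.992,.126])
def b(t): a=np.radians(t+.8); return np.r_[-210*np.cos(a)*ex,210*np.sin(a)]
for t in range(0,64,3): print(t,(b(t)-b(0)).round(1))
E
```

```text
clock: 18.6
tcp_pos: [479.4, 16.6, 81.4]
orientation: [3.123, 0.001, 1.7]
force: [-0.3, 0.6, -0.1]
finger_gap: 33.2
clock: 19.1
tcp_pos: [480.6, 17.9, 82.4]
orientation: [3.12, -0.0, 1.7]
force: [2.0, 6.6, -3.5]
finger_gap: 9.6
0 [0. 0. 0.]
3 [ 0.4  0.1 11. ]
6 [ 1.4  0.2 21.9]
9 [ 3.   0.4 32.8]
12 [ 5.2  0.7 43.6]
15 [ 7.9  1.  54.2]
18 [11.1  1.4 64.7]
21 [14.9  1.9 75.1]
24 [19.2  2.4 85.2]
27 [24.   3.1 95. ]
30 [ 29.4   3.7 104.6]
33 [ 35.2   4.5 113.9]
36 [ 41.5   5.3 122.9]
39 [ 48.3   6.1 131.5]
42 [ 55.4   7.  139.8]
45 [ 63.1   8.  147.6]
48 [ 71.1   9.  155.1]
51 [ 79.5  10.1 162.1]
54 [ 88.2  11.2 168.7]
57 [ 97.3  12.4 174.8]
60 [106.7  13.5 180.4]
63 [116.3  14.8 185.5]
```

The bar is pinched. I raise it along the arc.

```bash
python3 -m pendant '[[0,0,11,0,255],[1,0,22,0,255],[3,0,33,0,255],[5,1,43,0,255],[8,1,54,0,255]]'
python3 -m pendant '[[0,0,0,0,255]]'
```

```text
clock: 19.6
tcp_pos: [488.2, 18.9, 137.3]
orientation: [3.121, 0.0, 1.7]
force: [0.9, 1.0, -5.0]
finger_gap: 9.4
clock: 19.7
tcp_pos: [488.6, 18.9, 138.9]
orientation: [3.12, 0.0, 1.7]
force: [0.4, 0.7, -4.5]
finger_gap: 9.6
```

```bash
python3 -m pendant '[[3,0,9,0,255],[7,1,19,0,255],[11,1,29,0,255],[16,2,39,0,255],[21,3,49,0,255]]'
python3 -m pendant '[[0,0,0,0,255]]'
```

```text
clock: 20.2
tcp_pos: [509.2, 21.6, 188.7]
orientation: [3.122, 0.001, 1.7]
force: [-3.4, -1.6, -4.1]
finger_gap: 9.6
clock: 20.3
tcp_pos: [510.4, 21.6, 190.5]
orientation: [3.12, 0.001, 1.7]
force: [-2.0, 1.3, -3.1]
finger_gap: 9.4
```

```bash
python3 -m pendant '[[5,1,6,0,255],[12,1,15,0,255],[18,2,23,0,255],[22,3,28,0,255]]'
python3 -m pendant '[[0,0,0,0,255]]'
cat > ang.py <<'E'
from h import *
# cover angle from plate depth points, vs arm-derived angle
s=state(); t=np.array(s['tcp_pos']); print('force',s['force'].round(1) if hasattr(s['force'],'round') else s['force'])
ex=np.array([.992,.126]);ey=np.array([-.126,.992]); H=np.array([690.3,38.4])
r=t-np.array([480.6,17.9,82.4]); print('arm angle',np.degrees(np.arctan2(3+r[2],208.3*1.008-(r[:2]@ex)))-.8)
for n in('top','scene'):
    im,d,P=cam(n)
    X=np.array([at_depth(P,(u,v),d[v,u]) for v in range(60,290,2) for u in range(150,400,2) if d[v,u]>0])
    q=X[:,:2]-H; a=q@ex; b=q@ey; m=(a>-170)&(a<-20)&(abs(b)>60)&(abs(b)<125)&(X[:,2]>119)&(X[:,2]<330)
    best=None
    rng=np.random.default_rng(0); A=np.c_[a[m],X[m,2]]
    for _ in range(400):
        i,j=rng.integers(0,len(A),2)
        if abs(A[i,0]-A[j,0])<25: continue
        k=(A[j,1]-A[i,1])/(A[j,0]-A[i,0]); e=abs(A[:,1]-A[i,1]-k*(A[:,0]-A[i,0]))/np.hypot(1,k); c=(e<3).sum()
        if best is None or c>best[0]: best=(c,e<3)
    if best is not None:
        B=A[best[1]]; vx,vy,_,_=cv2.fitLine(B.astype(np.float32),cv2.DIST_L2,0,.01,.01).ravel(); print(n,len(A),best[0],'plate angle',np.degrees(np.arctan2(-vy/vx,1)).round(1))
E
python3 ang.py
```

```text
clock: 20.7
tcp_pos: [530.6, 24.2, 219.6]
orientation: [3.124, 0.002, 1.701]
force: [-14.3, -2.8, 9.1]
finger_gap: 9.4
clock: 20.8
tcp_pos: [531.5, 24.3, 221.0]
orientation: [3.122, 0.003, 1.701]
force: [2.4, 1.5, -3.7]
finger_gap: 9.5
force [ 2.4  1.5 -3.7]
arm angle 40.95792661237819
top 117 111 plate angle 40.3
scene 935 904 plate angle 40.3
```

Both cameras give a plate angle of 40.3°, and the arm gives 41°. I continue in small steps and watch the force.

```bash
python3 -m pendant '[[3,0,3,0,255],[6,1,6,0,255]]'
python3 -m pendant '[[0,0,0,0,255]]'; python3 -m pendant '[[4,0,3,0,255],[7,1,6,0,255]]'; python3 -m pendant '[[0,0,0,0,255]]'; python3 ang.py
```

```text
clock: 21.1
tcp_pos: [536.5, 24.9, 226.6]
orientation: [3.124, 0.003, 1.701]
force: [-5.3, -2.2, 2.1]
finger_gap: 9.1
clock: 21.2
tcp_pos: [536.9, 25.0, 227.1]
orientation: [3.124, 0.003, 1.701]
force: [-2.8, 1.0, 0.3]
finger_gap: 9.5
clock: 21.4
tcp_pos: [542.7, 25.7, 233.4]
orientation: [3.127, 0.003, 1.701]
force: [-9.7, -1.1, 6.2]
finger_gap: 9.1
clock: 21.5
tcp_pos: [543.4, 25.7, 234.2]
orientation: [3.126, 0.003, 1.701]
force: [-1.8, 1.4, -0.2]
finger_gap: 9.1
force [-1.8  1.4 -0.2]
arm angle 45.73102539703114
top 116 107 plate angle 45.4
scene 942 911 plate angle 45.2
```

```bash
python3 -m pendant '[[4,0,4,0,255],[7,1,7,0,255]]'
python3 -m pendant '[[0,0,0,0,255]]'; python3 -m pendant '[[3,0,2,0,255],[6,1,5,0,255]]'; python3 -m pendant '[[0,0,0,0,255]]'; python3 ang.py
```

```text
clock: 21.8
tcp_pos: [550.3, 26.6, 240.8]
orientation: [3.127, 0.003, 1.701]
force: [-3.0, -0.3, -0.7]
finger_gap: 9.4
clock: 21.9
tcp_pos: [551.0, 26.7, 241.6]
orientation: [3.125, 0.004, 1.701]
force: [-5.0, 0.6, 4.8]
finger_gap: 9.6
clock: 22.1
tcp_pos: [557.5, 27.5, 247.3]
orientation: [3.125, 0.004, 1.701]
force: [-2.8, -1.4, 1.4]
finger_gap: 9.1
clock: 22.2
tcp_pos: [558.4, 27.6, 247.9]
orientation: [3.123, 0.004, 1.701]
force: [-3.4, 2.0, 2.9]
finger_gap: 9.5
force [-3.4  2.   2.9]
arm angle 51.20677887408804
top 131 115 plate angle 50.8
scene 941 908 plate angle 50.8
```

```bash
python3 -m pendant '[[3,0,2,0,255],[6,1,5,0,255]]'
python3 -m pendant '[[0,0,0,0,255]]'; python3 -m pendant '[[3,0,2,0,255],[6,1,4,0,255]]'; python3 -m pendant '[[0,0,0,0,255]]'; python3 ang.py
```

```text
clock: 22.5
tcp_pos: [563.6, 28.3, 252.3]
orientation: [3.125, 0.005, 1.7]
force: [-5.0, -1.2, 3.8]
finger_gap: 9.1
clock: 22.6
tcp_pos: [564.6, 28.4, 253.1]
orientation: [3.123, 0.005, 1.701]
force: [-2.8, 0.8, 5.5]
finger_gap: 9.1
clock: 22.8
tcp_pos: [570.9, 29.2, 257.7]
orientation: [3.122, 0.005, 1.701]
force: [-4.3, -0.3, 4.9]
finger_gap: 9.2
clock: 22.9
tcp_pos: [571.7, 29.3, 258.2]
orientation: [3.121, 0.006, 1.701]
force: [-2.1, 1.8, 3.1]
finger_gap: 9.1
force [-2.1  1.8  3.1]
arm angle 55.73416047557861
top 144 132 plate angle 55.0
scene 917 898 plate angle 55.2
```

```bash
python3 -m pendant '[[3,0,2,0,255],[5,1,3,0,255]]'
python3 -m pendant '[[0,0,0,0,255],[0,0,0,0,255]]'; python3 ang.py
```

```text
clock: 23.2
tcp_pos: [576.2, 29.8, 261.4]
orientation: [3.122, 0.006, 1.7]
force: [-8.3, -2.4, 13.2]
finger_gap: 9.4
clock: 23.4
tcp_pos: [577.2, 29.9, 262.2]
orientation: [3.12, 0.007, 1.7]
force: [-2.2, 1.3, 5.6]
finger_gap: 9.2
force [-2.2  1.3  5.6]
arm angle 57.56341547654719
top 148 134 plate angle 56.8
scene 911 890 plate angle 57.1
```

```bash
python3 -m pendant '[[-5,-1,-3,0,255],[-10,-1,-7,0,255],[-14,-2,-10,0,255],[-18,-2,-13,0,255]]'
python3 -m pendant '[[0,0,0,0,255]]'; python3 ang.py
```

```text
clock: 23.9
tcp_pos: [560.4, 27.8, 250.1]
orientation: [3.116, 0.007, 1.7]
force: [-1.5, 2.2, 5.5]
finger_gap: 8.9
clock: 24.0
tcp_pos: [560.9, 27.8, 250.4]
orientation: [3.114, 0.008, 1.7]
force: [-1.9, 1.9, 5.7]
finger_gap: 8.9
force [-1.9  1.9  5.7]
arm angle 52.14300225999535
top 123 115 plate angle 51.4
scene 939 915 plate angle 51.6
```

```bash
python3 -m pendant '[[-6,-1,-5,0,255],[-11,-1,-9,0,255],[-17,-2,-14,0,255],[-20,-3,-18,0,255]]'
python3 -m pendant '[[0,0,0,0,255]]'; python3 ang.py
```

```text
clock: 24.5
tcp_pos: [541.5, 25.3, 232.3]
orientation: [3.112, 0.007, 1.7]
force: [3.1, 4.7, -0.5]
finger_gap: 9.0
clock: 24.6
tcp_pos: [540.4, 25.2, 231.1]
orientation: [3.115, 0.006, 1.7]
force: [-0.2, 0.6, 0.2]
finger_gap: 8.9
force [-0.2  0.6  0.2]
arm angle 44.562594177004506
top 112 106 plate angle 43.8
scene 942 909 plate angle 43.8
```

```bash
python3 -m pendant '[[-4,0,-5,0,255],[-9,-1,-10,0,255],[-13,-2,-14,0,255],[-15,-2,-17,0,255]]'
python3 -m pendant '[[0,0,0,0,255],[0,0,0,0,255]]'; python3 ang.py
```

```text
clock: 25.1
tcp_pos: [525.2, 23.1, 214.0]
orientation: [3.115, 0.006, 1.7]
force: [-1.1, 1.4, 2.1]
finger_gap: 9.2
clock: 25.3
tcp_pos: [525.0, 23.0, 213.8]
orientation: [3.116, 0.006, 1.7]
force: [-1.0, 1.4, 0.0]
finger_gap: 9.1
force [-1.   1.4  0. ]
arm angle 38.31940220475131
top 165 154 plate angle 37.5
scene 937 909 plate angle 37.5
```

```bash
python3 -m pendant '[[-1,0,-1,0,255],[-1,0,-1,0,255],[-1,0,-1,0,255]]'; python3 -m pendant '[[0,0,0,0,255],[0,0,0,0,255],[0,0,0,0,255]]'; python3 ang.py; python3 - <<'E'
from h import *
a,_,_=cam('scene'); b,_,_=cam('top'); save(np.vstack([a[100:320],b[100:300]]),'end.png',k=1.4)
print(np.abs(state()['joint_velocities']).max())
E
```

```text
clock: 25.7
tcp_pos: [524.5, 23.0, 213.1]
orientation: [3.115, 0.007, 1.7]
force: [0.0, 0.9, 0.8]
finger_gap: 9.0
clock: 26.0
tcp_pos: [524.5, 23.0, 213.1]
orientation: [3.115, 0.007, 1.7]
force: [0.3, 1.6, 0.3]
finger_gap: 9.2
force [0.3 1.6 0.3]
arm angle 38.090971300759136
top 165 156 plate angle 36.7
scene 928 898 plate angle 37.4
0.0011152931460982913
```

View pics/end.png

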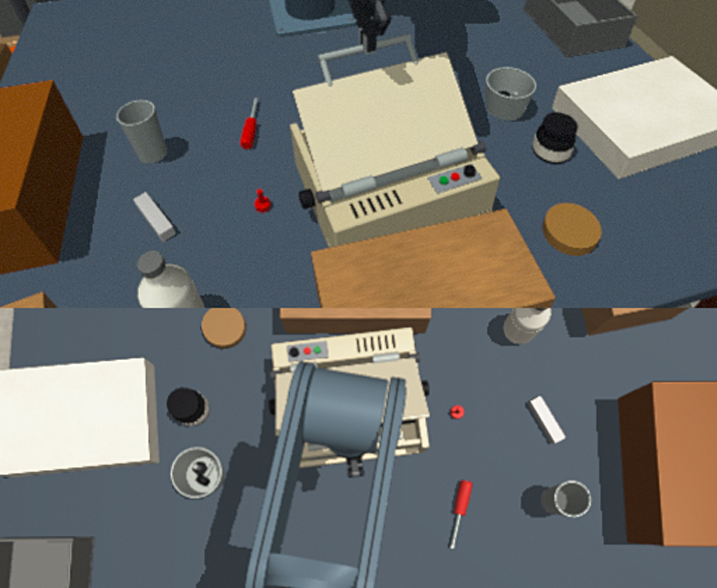

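The cover is held by its bar (scene (370,48)), both knobs are in the pot (top (200,470)), and the bystanders look undisturbed. Signing off.

```bash
python3 -c "from rig import *; print(sign_off())"
```

```text
the job is handed in; nothing more can be done
None
```

The job is done and handed in at about 26 s. Both knobs are in the steel parts pot. I pinched the cover by its front bar, raised it to about 57°, eased it back, and it is held still at about 37°.

- **Missed grasp:** My first grasp of knob a knocked it over onto the cover beside knob b. The fingers end about 24 mm short of the stated TCP. I corrected for that and picked it up by its head from where it lay. Knob b then went in normally.
- **Cover angle:** The last check gave 36.7° from the top camera and 37.4° from the scene camera. The estimate from the arm's position was 38.1°, and it ran 0.3–0.8° above the cameras throughout.
- **Final hold:** The gripper is closed on the bar, the arm was still, and the wrist force was under 2 N. While raising and lowering the cover, the force readings stayed under about 18 N.
- **Bystanders:** In the last pictures the can, jar, driver, spacer and red look-alike looked undisturbed. I checked this by eye only. The arm hid the spanner in the last top picture; I last saw it when knob b went into the pot, lying where it started.

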